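# File a slide mailer in the locked specimen box

## Robot

A 6-joint arm with a two-finger parallel gripper is mounted at the origin on the work surface. World frame = base frame: x ahead of the robot, y to its left, z up, the work surface at z = 0. Lengths are in m, angles in rad, forces in N, time in s.
With the tool pointing down it reaches from about 0.3 to 0.775 m from the base axis. Payload 14.6 kg.
Tool frame: the origin (TCP) lies midway between the tips of the shut fingers; the grasp point (between the pads) lies 19 mm behind it; z points along the fingers, y is the line along which they close (so a half turn about z gives the same grasp; the last joint's range is limited). The gripper opens to 94 mm and grips with 3 to 60 N. Pads are 16 mm wide; open, the fingers measure 119 mm over their backs; the gripper's body (75 mm by 177 mm) begins 78 mm behind the grasp point.
Start: joints at [-1.322, 0.3, 1.521, -0, 1.321, -0.067], TCP at [0.171, -0.523, 0.205] pointing down, gripper open.
Joint ranges: [-3.03, 3.03], [-0.79, 2.21], [0.23, 2.52], [-1.04, 4.18], [0, 3.07], [-2.55, 2.55]. Speed limits (rad/s): [2.22, 2.22, 2.57, 3.14, 3.14, 3.14].

## Interface

Orientations are given as a unit quaternion [x, y, z, w].
In Python, from rig import env gives the robot as it stands. Calls block until the motion is done:
- env.goto(position, orientation): joint-space move of the TCP to a pose.
- env.movel(position, rotation=None, speed=0.15, contact_N=None): straight line of the TCP; rotation=None keeps the orientation; speed is the mean speed in m/s. With contact_N (N) it stops when the force on the tool has changed by that much, and returns True; else False.
- env.goto_joints(angles): joint-space move.
- env.release() and env.clamp(force=None): open the fingers fully, or close them until they stop; force is the grip in N (None keeps the last).
- env.pause(seconds).
- env.ik(position, orientation): joint angles nearest the present ones, or None.
- env.camera(name): name is "scene" or "top" or "wrist"; returns a dict with "pixels" (384x512x3 uint8, red, green, blue), "z_map" (384x512 float32, m along the optical axis (not along the pixel's ray), 0 where there is no reading), "fx", "fy", "cx", "cy" (pixels), "xyz" and "orientation" of the camera in the world; the wrist camera has in their place "hand_eye" (4x4, takes a point from camera to tool coordinates, whose origin is the TCP and whose axes are the flange's). Camera axes: x right, y up, looking along -z (the intrinsics and any distortion apply to the point x, -y, -z); pixel columns grow to the right and rows downward; lengths in m; the calibration is good to about 2 mm. The wrist camera is an equidistant fisheye: a pixel r from the principal point sees the ray r / f radians off the axis. A picture is of the moment at which its call begins: read the wrist's pose just before it.
A pose or a line that the arm cannot do raises env.IKError and nothing moves.
- env.finish_job(): hands the job in; it is judged then, once.
Trained networks look in the newest picture that a camera, given by its name, has taken for a name from the list of things; names that differ only in an ending like _2 or _b are one class to them, and where a whole thing is asked for, a point or a joint stands for the part that bears it (a point fixed in the world has none). Each returns a list of dicts, best first, with "score" (0 to 1); they miss things now and then, are a little off and sometimes report something else, mostly with a low value. They report only what shows in the picture. A call takes as long as a camera call.
- env.spot_in(label, camera): "location" ([row, column] in pixels, amid what is visible of it).
- env.cut_out(label, camera): "region" (384x512 bool, what is visible of it) and "location" ([row, column] in pixels, amid what is visible of it).
- env.landmark_of(label, camera): "location" ([row, column] in pixels: a listed point, or the origin of a listed thing).
Readings, each from a call of its own:
- env.get_time(): time.
- env.get_qpos(): joint angles.
- env.get_qd(): joint speeds.
- env.get_joint_efforts(): joint torques, N m.
- env.get_tool_pos(): TCP position.
- env.get_ee_rot(): TCP orientation.
- env.get_force(): force on the tool from outside, world axes, zero at the start.
- env.get_wrist_torque(): the same for the moment, N m.
- env.get_gripper_width(): opening from 0.0 (shut) to 1.0 (fully open).
- env.get_grasp_force(): force on a finger pad.
Only numpy, scipy, OpenCV 4.12 (cv2) and the standard library are available. Lean on these libraries where they do the work, as an engineer would, in place of code of your own. Each camera call takes 0.05 s, during which the arm holds its last target. There are 200 camera calls.

## Task

Unlock the grey steel box with the key standing in its lid, raise the lid, and lay the slim white slide mailer flat in the empty front compartment. Shut the lid fully, turn the key back to lock it, draw the key out and leave it lying in the shallow metal tray. Do not disturb the tissue roll, the square slide case or the oil bottle.

Things in the scene. Friction and masses are not known exactly. Their poses are not given: they have to be found in the camera images.
- lockbox: Grey painted sheet-steel box with a lid, 200 (x) x 260 (y) x 85 mm high plus 4 mm of lid, fixed to the bench. Origin: centre of its underside; z up; -x is its front (lock side, towards the robot); the lid hinge runs along y at the rear top edge. Walls and floor 4 mm. A partition with its top at z = 50 mm parts off the rear (x above 33 mm), filled by five standing white mailers.
- lid (a joint): Lid angle (rad): 0 shut, grows as the front edge rises, stop at 1.8. Lid 550 g, 205 x 264 x 4 mm. Stiff friction hinge: it stays wherever it is left; about 10 N at the handle raises it, less lowers it. While locked, the lock's cam catches under the box's front lip and the lid will not rise.
- compartment (a point): Centre of the floor of the empty front compartment, 28 mm in front of the box origin and 4 mm above its underside. The compartment is clear for 55 mm towards the front (then a lip 12 mm wide hangs from the rim, z 73 to 85 mm of the box), 61 mm to the partition, and 126 mm to either side along y.
- lid_hinge (a point): Centre of the hinge axis: 100 mm behind the box origin (box +x), 87 mm above its underside. The axis runs along the box's y.
- lid_handle (a point): Middle of the round bar handle on the lid: steel bar 10 mm thick, 100 mm long along the box's y, its centre line 32 mm above the lid's upper face, 168 mm from the hinge axis towards the front, 20 mm to the +y side of the box's middle, 34 mm above the hinge axis when shut (it turns with the lid).
- lock_face (a point): Centre of the round lock's face in the lid, on the lock axis: 160 mm from the hinge axis towards the front, 80 mm to the -y side of the box's middle, 2 mm above the lid's upper face (91 mm above the bench when shut); bezel 33 mm across.
- lock (a joint): Lock cylinder angle (rad): 0 locked (start), grows clockwise seen from above to its stop at 1.571 (quarter turn, unlocked); the lid is free above about 1.05. Stays where it is left; torque about 0.05 N m. The key has about 0.1 rad of play in it. The key comes out only at 0 (within about 0.2 rad); at other angles, also with the lid open, its nib is held under the lock's face.
- key: Tubular key, 57 mm long, 35 g. Origin: tip of its barrel, z towards the bow. Barrel 10 mm thick to z 20, nib on its -x side; collar 16 mm across at z 20 to 25; black bow z 25 to 57 mm, 32 mm wide (x), 9 thick (y). At the start it stands upright fully in the lock, axes parallel to the box's, collar on the lock face, tip 20 mm below it; it must be drawn 20 mm straight along the lock axis to be free.
- key_bow (a point): Centre of the key's bow, on the key's axis, 41 mm from the tip (21 mm above the lock face while in the lock).
- mailer: White plastic slide mailer, a closed flat case 86 (x) x 32 (y) x 20 mm high, 35 to 70 g, lying loose on the bench with a small snap tab at +x. Origin: centre of its underside, z up.
- tray: Shallow aluminium tray, 150 (x) x 116 (y) x 15 mm high, walls and floor 3 mm, fixed to the bench, empty. Origin: centre of its underside.
- tissue_roll: Bystander: upright white tissue roll, 100 mm across, 100 mm high. Origin: centre of its underside.
- slide_case: Bystander: square slide case, 102 x 86 x 35 mm, grey with a white lid. Origin: centre of its underside.
- oil_bottle: Bystander: small amber bottle with black cap, 38 mm across, 85 mm high. Origin: centre of its underside.

How it is judged:
By the outcome, as a careful person would: the job done as asked, in the order asked, and still so for the second after the job is handed in, with the robot touching nothing.
It also fails if it takes over 72 s, if anything falls off the work surface, if the arm or the gripper's body presses on something with over 40 N, if the wrist force passes 120 N, or if a joint passes its speed limit or range.

## Working session

There is one attempt and no reset: what is moved stays moved. The work goes in short steps, each a Python script; the robot and the scene stay as the last script left them, time stands still between calls to the robot, and variables do not carry over. Pictures are saved under pics/ and viewed, at most 10 in all, crops included, and the job is handed in when it is done.

```bash
mkdir -p pics; ls; cat > h.py <<'E'
from rig import env
import numpy as np, cv2
from scipy.spatial.transform import Rotation as R
def unproj(c,row,col,z=None,plane=None):
    """pixel -> world (fixed cameras); by depth, or on the plane z=plane"""
    d=np.array([(col-c['cx'])/c['fx'],-(row-c['cy'])/c['fy'],-1.])
    Rm=R.from_quat(c['orientation']).as_matrix(); o=np.array(c['xyz'])
    w=Rm@d
    if plane is not None: return o+w*(plane-o[2])/w[2]
    return o+w*z
def cloud(c,mask):
    r,k=np.nonzero(mask&(c['z_map']>0)); z=c['z_map'][r,k]
    d=np.stack([(k-c['cx'])/c['fx'],-(r-c['cy'])/c['fy'],-np.ones(len(r))],1)*z[:,None]
    return d@R.from_quat(c['orientation']).as_matrix().T+np.array(c['xyz'])
def down(yaw):
    """tool down; closing line (tool y) along world direction yaw"""
    y=np.array([np.cos(yaw),np.sin(yaw),0]); z=np.array([0,0,-1.]); x=np.cross(y,z)
    return R.from_matrix(np.stack([x,y,z],1)).as_quat()
E
python3 - <<'E'
from h import *
np.set_printoptions(precision=4,suppress=True)
print(env.get_time(),env.get_ee_rot(),R.from_quat(env.get_ee_rot()).as_matrix())
for n in ['top','scene']:
    c=env.camera(n); cv2.imwrite(f'pics/{n}0.png',c['pixels'][:,:,::-1])
    print(n,c['xyz'],c['orientation'],c['fx'])
    for l in ['lockbox','mailer','tray','key','tissue_roll','slide_case','oil_bottle']:
        for x in env.cut_out(l,n)[:1]:
            p=cloud(c,x['region'])
            (ctr,sz,a)=cv2.minAreaRect((p[:,:2]*1000).astype(np.float32))
            print(l,round(x['score'],2),x['location'],np.median(p,0),np.percentile(p,[2,98],axis=0).round(3).tolist(),ctr,sz,a)
    for l in ['lid_handle','lock_face','key_bow','lid_hinge','mailer','tray','lockbox']:
        for x in env.landmark_of(l,n)[:1]:
            r,k=x['location']; hz={'lid_handle':.121,'lock_face':.091,'key_bow':.112,'lid_hinge':.087}.get(l,0.)
            print('LM',l,round(x['score'],2),x['location'],unproj(c,r,k,plane=hz))
E
```

```text
pics
rig.py
0.0 [ 0.9876  0.1572 -0.0001 -0.0006] [[ 0.9506  0.3106 -0.0003]
 [ 0.3106 -0.9506  0.0012]
 [ 0.0001 -0.0012 -1.    ]]
top [0.1631 0.0012 1.6378] [-0.0696  0.0739  0.7217 -0.6847] 444.6265090416875
lockbox 0.74 [166.5, 238.4] [0.5711 0.0509 0.0886] [[0.472, -0.076, 0.029], [0.68, 0.178, 0.12]] (592.885498046875, 52.98069763183594) (238.06863403320312, 281.99542236328125) 6.0891947746276855
mailer 0.48 [201.7, 345.4] [ 0.4345 -0.3311  0.0193] [[0.407, -0.368, 0.01], [0.462, -0.292, 0.027]] (434.33660888671875, -330.00604248046875) (33.648277282714844, 88.69688415527344) 30.757305145263672
tray 0.94 [200.7, 163.9] [0.4747 0.3489 0.0034] [[0.401, 0.289, -0.005], [0.548, 0.406, 0.018]] (473.7978515625, 347.38818359375) (117.15833282470703, 151.81546020507812) 81.2835464477539
key 0.4 [168.1, 238.1] [0.5741 0.0519 0.0887] [[0.473, -0.079, 0.077], [0.68, 0.18, 0.12]] (592.5442504882812, 52.63011169433594) (239.00466918945312, 286.170654296875) 6.533817291259766
tissue_roll 0.92 [151.2, 133.7] [0.659  0.4202 0.0966] [[0.618, 0.377, 0.011], [0.711, 0.47, 0.107]] (680.75311279296
[... 1822 characters left out ...]
, 0.036]] (658.8876953125, -414.0522766113281) (89.91351318359375, 104.1133804321289) 65.74446868896484
oil_bottle 0.56 [184.0, 104.9] [ 0.2824 -0.4141  0.0409] [[0.154, -0.433, -0.001], [0.291, -0.398, 0.083]] (202.71694946289062, -430.3812561035156) (190.40664672851562, 38.55157470703125) 11.698841094970703
LM lid_handle 0.89 [193.6, 268.3] [0.5201 0.0591 0.121 ]
LM lock_face 0.73 [206.4, 234.3] [ 0.5258 -0.0366  0.091 ]
LM key_bow 0.63 [200.8, 233.3] [ 0.5286 -0.0393  0.112 ]
LM lid_hinge 0.67 [240.9, 280.2] [0.6833 0.0612 0.087 ]
LM mailer 0.72 [219.8, 134.1] [ 0.4262 -0.3283  0.    ]
LM tray 0.98 [211.2, 358.3] [0.477  0.3521 0.    ]
LM lockbox 0.72 [237.6, 267.1] [0.5631 0.0511 0.    ]
```

View pics/top0.png

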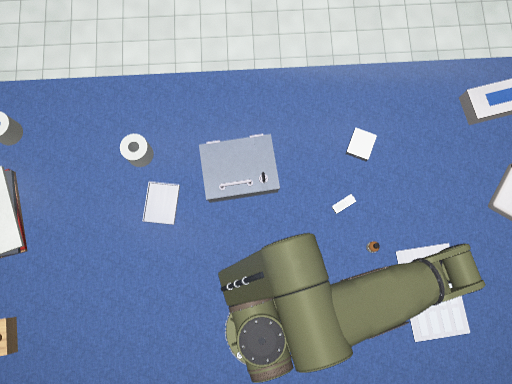

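View pics/scene0.png

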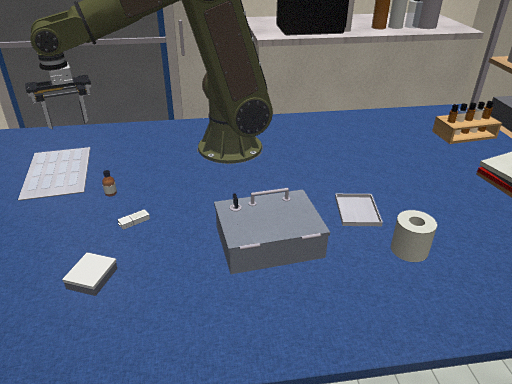

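```bash
python3 - <<'E'
from h import *
from scipy.optimize import minimize
np.set_printoptions(precision=4,suppress=True)
def fit(p,L,W,x0):
    # rectangle IoU-like fit: penalise points outside, and maximise support inside via shrink
    def cost(v):
        c,s=np.cos(v[2]),np.sin(v[2]); q=(p-v[:2])@np.array([[c,-s],[s,c]])
        d=np.maximum(np.abs(q)-[L/2,W/2],0); return np.minimum(np.hypot(*d.T),.01).sum()
    b=min((minimize(cost,[x0[0],x0[1],a],method='Nelder-Mead',options=dict(xatol=1e-5,fatol=1e-6,initial_simplex=[[x0[0],x0[1],a],[x0[0]+.01,x0[1],a],[x0[0],x0[1]+.01,a],[x0[0],x0[1],a+.1]])) for a in np.arange(-1.5,1.6,.25)),key=lambda r:r.fun)
    return b.x,b.fun/len(p)*1000
for n in ['top','scene']:
    c=env.camera(n); P=cloud(c,np.ones((384,512),bool))
    z=P[:,2]
    b=lambda x0,x1,y0,y1,z0,z1:P[(P[:,0]>x0)&(P[:,0]<x1)&(P[:,1]>y0)&(P[:,1]<y1)&(z>z0)&(z<z1)]
    l=b(.4,.75,-.15,.25,.078,.1); print(n,'lid',len(l),fit(l[:,:2],.2055,.264,(.576,.052)),np.median(l[:,2]))
    k=b(.49,.57,-.08,-.0,.1,.14);print('keybow',len(k),k.mean(0),np.ptp(k,axis=0),cv2.minAreaRect((k[:,:2]*1000).astype(np.float32)))
    k=b(.45,.6,.0,.16,.112,.135);print('handle',len(k),k.mean(0),np.ptp(k,axis=0),cv2.minAreaRect((k[:,:2]*1000).astype(np.float32)))
    m=b(.35,.52,-.4,-.26,.012,.03);print('mailer',len(m),fit(m[:,:2],.086,.032,(.434,-.33)))
    t=b(.36,.6,.24,.45,.01,.025);print('tray',len(t),fit(t[:,:2],.15,.116,(.474,.348)))
E
```

```text
top lid 4028 (array([0.578 , 0.0509, 0.1013]), np.float64(0.03583029895549404)) 0.08880466542930299
keybow 26 [ 0.5257 -0.0347  0.1243] [0.0302 0.0076 0.0328] ((526.5506591796875, -34.480690002441406), (7.066158771514893, 30.092863082885742), 87.70454406738281)
handle 91 [0.5087 0.0645 0.1236] [0.0189 0.1056 0.0193] ((509.07513427734375, 64.4172134399414), (10.46181869506836, 106.70252990722656), 6.16820764541626)
mailer 202 (array([ 0.433 , -0.3279, -1.0613]), np.float64(0.07827108245877006))
tray 163 (array([ 0.4734,  0.3472, -0.1646]), np.float64(0.24954235751601694))
scene lid 4823 (array([0.5833, 0.0504, 0.1022]), np.float64(0.06915464788416005)) 0.08856383041128946
keybow 57 [ 0.5357 -0.0353  0.1179] [0.0278 0.01   0.028 ] ((532.1796875, -34.767127990722656), (28.106836318969727, 8.729405403137207), 5.801276206970215)
handle 145 [0.5129 0.0641 0.1221] [0.0193 0.1073 0.0151] ((512.7888793945312, 64.208251953125), (13.256884574890137, 108.19208526611328), 4.791017532348633)
mailer 250 (array([ 0.4368, -0.3298,  2.0958]), np.float64(0.08373086859858854))
tray 214 (array([ 0.476 ,  0.3475, -0.1537]), np.float64(0.17598788335617468))
```

The pictures show the box with key at top-view (177,263) and the handle beside it, mailer at (204,344), tray at (203,162), and the bottle at (246,375), clear of the work. Top and scene views disagree by about 5 mm in x, so I'll refine the box pose with the wrist camera above the lid.

```bash
cat >> h.py <<'E'
def wcloud(c,pos,quat):
    """wrist fisheye depth -> world points HxWx3 (nan where none)"""
    v,u=np.mgrid[0:384,0:512].astype(float)
    a=(u-c['cx'])/c['fx']; b=(v-c['cy'])/c['fy']; th=np.hypot(a,b)+1e-9
    z=np.where((c['z_map']>0)&(th<1.4),c['z_map'],np.nan); t=np.tan(np.minimum(th,1.45))*z/th
    H=np.array(c['hand_eye']); p=np.stack([a*t,-b*t,-z],-1)@H[:3,:3].T+H[:3,3]
    return p@R.from_quat(quat).as_matrix().T+np.array(pos)
E
python3 - <<'E'
from h import *
np.set_printoptions(precision=4,suppress=True)
print(env.get_time())
env.goto([.50,0.0,.25],down(1.32)); print(env.get_time(),env.get_qpos())
p,q=env.get_tool_pos(),env.get_ee_rot()
c=env.camera('wrist'); cv2.imwrite('pics/w1.png',c['pixels'][:,:,::-1])
W=wcloud(c,p,q); np.save('w1.npy',W); print(c['hand_eye'],c['fx'],p)
for l in ['key','lid_handle','key_bow','lock_face']:
    for x in env.landmark_of(l,'wrist')[:1]:
        r,k=map(int,x['location']); print(l,x['score'],(r,k),np.nanmedian(W[r-1:r+2,k-1:k+2],axis=(0,1)))
P=W.reshape(-1,3);P=P[~np.isnan(P[:,0])]; z=P[:,2]
b=lambda x0,x1,y0,y1,z0,z1:P[(P[:,0]>x0)&(P[:,0]<x1)&(P[:,1]>y0)&(P[:,1]<y1)&(z>z0)&(z<z1)]
l=b(.5,.6,-.0,.1,.08,.1);print('lid z',np.median(l[:,2]))
for n,k in (('bow',b(.49,.57,-.08,-.0,.105,.135)),('handle',b(.45,.6,.0,.16,.112,.135)),('lid',b(.4,.75,-.15,.25,.08,.098))):
    print(n,len(k),np.median(k,0),np.percentile(k,[1,99],axis=0).tolist(),cv2.minAreaRect((k[:,:2]*1000).astype(np.float32)))
E
```

```text
1.6
3.8167 [-0.0745  0.1552  1.5941 -0.0001  1.3923 -1.3929]
[[-0.      0.9609  0.2769  0.0811]
 [ 1.     -0.0004  0.0013 -0.0007]
 [ 0.0013  0.2769 -0.9609 -0.179 ]
 [ 0.      0.      0.      1.    ]] 297.3186396354542 [ 0.5    -0.0006  0.2499]
key 0.63 (198, 234) [ 0.5209 -0.0319  0.0955]
lid_handle 0.73 (172, 310) [0.505  0.0584 0.1237]
key_bow 0.54 (207, 233) [ 0.5238 -0.0321  0.1198]
lock_face 0.87 (203, 234) [ 0.5246 -0.0323  0.1039]
lid z 0.08866993528833134
bow 322 [ 0.5231 -0.0349  0.1264] [[0.5106027747919556, -0.04137779725631204, 0.10583189357570147], [0.5401782572116233, -0.030789757838369358, 0.1290102610952866]] ((525.954833984375, -36.55713653564453), (30.99137306213379, 9.596901893615723), 5.706607818603516)
handle 923 [0.5072 0.0608 0.1247] [[0.49846039407027043, 0.009210330313980178, 0.11561144474322504], [0.5164988106146166, 0.1144691372534956, 0.1269699405383626]] ((507.9731140136719, 62.054813385009766), (10.465434074401855, 109.15458679199219), 6.1863603591918945)
lid 26067 [0.5578 0.0401 0.0886] [[0.4688258736543304, -0.08445568260244411, 0.08666599932009986], [0.6749608676445843, 0.18001212216108214, 0.09131107520475217]] ((578.7783813476562, 49.14825439453125), (211.1200408935547, 266.4998474121094), 6.013856887817383)
```

View pics/w1.png

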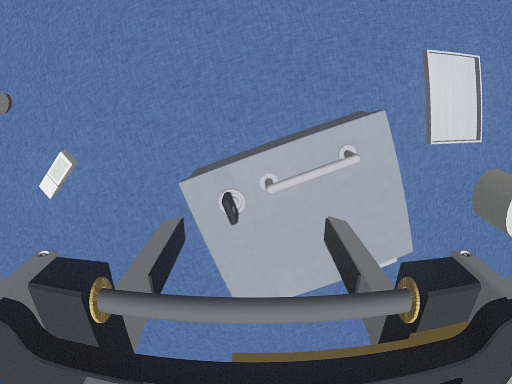

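Wrist view: key bow at (205,233), handle bar at (172,310), and its end is close to where an open finger would come down. I'll approach with the closing line turned 20° (the unlocking direction) to miss it. All three views average to box origin (0.5795, 0.0505), yaw 0.104.

```bash
cat >> h.py <<'E'
BO=np.array([.5795,.0505]); BY=.104
def box(x,y,z):
    c,s=np.cos(BY),np.sin(BY); return np.array([BO[0]+c*x-s*y,BO[1]+s*x+c*y,z])
def st(m=''):
    print(m,'t%.1f'%env.get_time(),'p',env.get_tool_pos(),'F',env.get_force(),'M',env.get_wrist_torque(),'w%.3f g%.1f'%(env.get_gripper_width(),env.get_grasp_force()),flush=True)
np.set_printoptions(precision=4,suppress=True)
E
python3 - <<'E'
from h import *
k=box(-60,-80,0)if 0 else box(-.06,-.08,.098); print(k)
env.goto([k[0],k[1],.16],down(1.32)); st('above')
print(env.movel(k,speed=.08,contact_N=8)); st('down')
env.clamp(15); st('clamped')
E
```

```text
[ 0.5281 -0.0353  0.098 ]
above t4.5 p [ 0.5282 -0.0352  0.1608] F [ 0.334  -0.2579  1.7987] M [ 0.011  -0.0693  0.0401] w1.002 g0.0
False
down t5.5 p [ 0.5284 -0.0353  0.0985] F [-0.4144 -0.3465  0.1591] M [ 0.0114 -0.0753 -0.0153] w0.998 g0.0
clamped t6.8 p [ 0.5276 -0.036   0.0979] F [-4.4525 -4.8333  1.66  ] M [-1.1179  0.6122  0.0337] w0.094 g14.9
```

```bash
python3 - <<'E'
from h import *
p=np.array([.5272,-.0363,.098])
env.clamp(25)
for y in (1.0,.6,.25,.0):
    env.goto(p,down(y)); st(y)
c=env.camera('wrist'); cv2.imwrite('pics/w2.png',c['pixels'][:,:,::-1])
E
```

```text
1.0 t7.4 p [ 0.527  -0.0366  0.0979] F [-2.275  -3.8846 -0.977 ] M [-0.9006  0.2953  0.0276] w0.092 g24.9
0.6 t7.8 p [ 0.5267 -0.0365  0.0978] F [-4.5014 -5.2185  1.0593] M [-0.9209  0.844   0.0837] w0.094 g24.9
0.25 t8.3 p [ 0.5265 -0.0364  0.0978] F [-5.9604 -2.2401  1.9037] M [-0.7535  1.1971  0.0623] w0.095 g24.9
0.0 t8.6 p [ 0.5264 -0.0362  0.0978] F [-7.7551 -2.8555  2.0882] M [-0.5067  1.364   0.0289] w0.095 g24.9
```

View pics/w2.png

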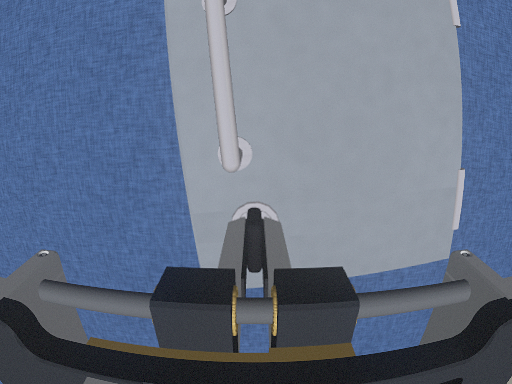

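Key (240,254) is gripped and turned to its stop. TCP deflection puts the key axis at (0.5264, −0.0364), so I'm shifting the box estimate by −1.7/−1.0 mm. Next I raise the lid by the handle.

```bash
sed -i 's/^BO=.*/BO=np.array([.5778,.0494]); BY=.104/' h.py; cat >> h.py <<'E'
def lidpt(a,r,h,y):
    """point r from hinge, h above the hinge-plane in the lid's frame, at lid angle a"""
    return box(.1-r*np.cos(a)+h*np.sin(a), y, .087+r*np.sin(a)+h*np.cos(a))
E
python3 - <<'E'
from h import *
q=down(BY)
bar=lambda a:lidpt(a,.168,.034,.02)-[0,0,.013]
print([env.ik(bar(a),q) is not None for a in np.arange(0,1.8,.2)])
env.release(); p=env.get_tool_pos(); env.movel([p[0],p[1],.18]); st('off key')
b0=bar(0); env.goto(b0+[0,0,.06],q); print(env.movel(b0,speed=.1,contact_N=8)); st('at bar')
env.clamp(40); st('clamped')
for a in (.05,.1,.2):
    env.movel(bar(a),speed=.08); st(a)
E
```

```text
[True, True, True, True, True, True, True, True, True]
off key t10.7 p [ 0.5268 -0.0363  0.1791] F [ 0.4243  0.498  -0.0695] M [-0.065  -0.0752 -0.0196] w1.002 g0.0
False
at bar t11.9 p [0.5084 0.062  0.1085] F [-0.3161  0.4304 -0.673 ] M [-0.0126 -0.0893  0.0152] w1.001 g0.0
clamped t13.2 p [0.5088 0.0623 0.1081] F [ 6.6319  0.9687 -3.033 ] M [ 0.0825 -1.0706 -0.0161] w0.094 g40.0
0.05 t13.5 p [0.5107 0.0625 0.1166] F [ 5.2072  1.3896 -2.2048] M [ 0.0692 -0.9308 -0.0153] w0.095 g40.0
0.1 t13.7 p [0.5129 0.0626 0.1247] F [ 5.5428  0.4661 -2.8645] M [-0.0178 -0.9852 -0.0514] w0.093 g40.0
0.2 t14.1 p [0.5184 0.0632 0.1406] F [ 5.3794  0.0375 -2.7483] M [-0.0585 -0.9109  0.019 ] w0.091 g40.0
```

```bash
python3 - <<'E'
from h import *
c=env.camera('scene'); im=c['pixels'][100:290,150:400,::-1]; cv2.imwrite('pics/s2.png',cv2.resize(im,None,fx=3,fy=3))
E
```

```text
(no output)
```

View pics/s2.png

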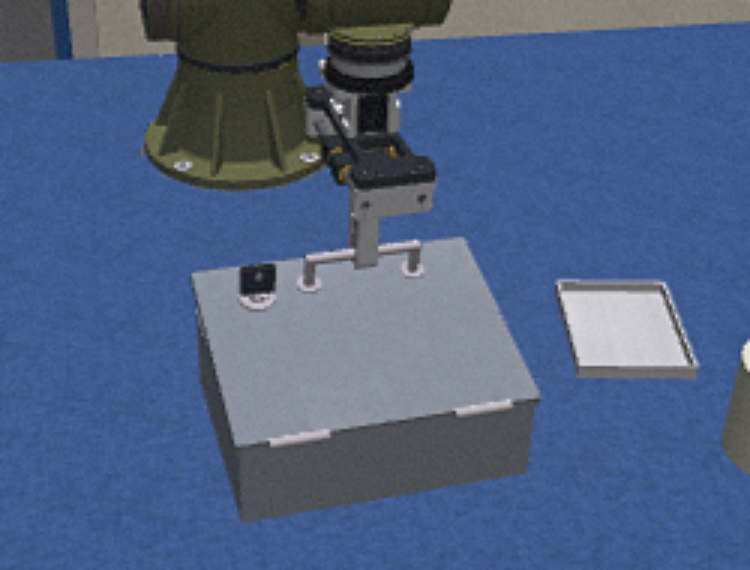

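The key (in the crop at (257,280)) is turned a quarter, and the lid is lifting with the handle held at (366,250). I'll continue the arc.

```bash
python3 - <<'E'
from h import *
bar=lambda a:lidpt(a,.168,.034,.02)-[0,0,.013]
for a in (.45,.7,.95,1.2,1.45,1.7):
    env.movel(bar(a),speed=.15); st(a)
env.release(); st('open')
c=env.camera('scene'); cv2.imwrite('pics/s3.png',cv2.resize(c['pixels'][60:290,120:420,::-1],None,fx=2.5,fy=2.5))
E
```

```text
0.45 t14.6 p [0.5387 0.0654 0.1776] F [-6.3244 -1.458   4.7876] M [-0.4441  1.2614 -0.0094] w0.090 g40.0
0.7 t15.0 p [0.5683 0.0684 0.2098] F [-15.2209  -3.3915  19.6678] M [-0.6605  3.0576 -0.0059] w0.094 g40.0
0.95 t15.4 p [0.6059 0.0721 0.2331] F [-7.4092 -3.4929 20.3334] M [-0.5883  1.3297  0.0435] w0.092 g40.0
1.2 t15.9 p [0.6471 0.0763 0.2452] F [ 0.1361 -2.9076 16.5224] M [-0.5523  0.1552 -0.0396] w0.092 g40.0
1.45 t16.3 p [0.6898 0.0807 0.2463] F [ 4.3716 -2.7998  9.4275] M [-0.5147 -0.7277 -0.0333] w0.089 g40.0
1.7 t16.8 p [0.7315 0.0849 0.2366] F [ 6.9051 -2.0961  4.426 ] M [-0.4888 -1.1821 -0.0246] w0.095 g40.0
open t18.1 p [0.7303 0.0854 0.2361] F [ 4.3035 -0.019   1.3502] M [ 0.0665 -0.8543 -0.0015] w1.000 g2.5
```

View pics/s3.png

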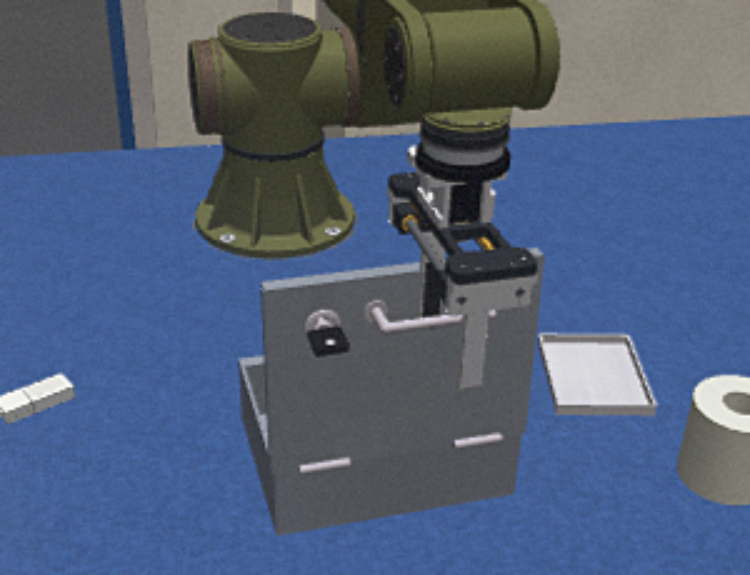

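Lid stands at about 90° and stays there, and the fingers are free around the bar at crop (455,320). I'll retreat upward and fetch the mailer.

```bash
python3 - <<'E'
from h import *
p=np.array(env.get_tool_pos()); q=down(BY)
ok=[env.ik([p[0]+.003,p[1],z],q) is not None for z in (.30,.335)]; print(ok)
env.movel([p[0]+.003,p[1],p[2]],speed=.05)
env.movel([p[0]+.003,p[1],.335],speed=.15); st('up')
env.movel([.50,.03,.335],speed=.3)
env.goto([.4335,-.33,.10],down(.516)); st('mailer')
W=None;pp,qq=env.get_tool_pos(),env.get_ee_rot(); c=env.camera('wrist'); W=wcloud(c,pp,qq)
P=W.reshape(-1,3); m=P[(abs(P[:,0]-.433)<.07)&(abs(P[:,1]+.33)<.07)&(P[:,2]>.012)&(P[:,2]<.03)]
print('wrist mailer',cv2.minAreaRect((m[:,:2]*1000).astype(np.float32)),np.median(m,0))
print(env.movel([.4335,-.33,.005],speed=.12,contact_N=8)); st('down')
env.clamp(20); st('clamp')
env.movel([.4335,-.33,.16],speed=.2); st('lift')
E
```

```text
[True, True]
up t19.2 p [0.7331 0.0854 0.3338] F [-0.1873  0.3526 -0.1722] M [ 0.0076 -0.0764 -0.0316] w1.002 g0.0
mailer t22.4 p [ 0.4342 -0.3297  0.1005] F [-0.0255  0.3074 -0.3001] M [-0.0115 -0.1298 -0.0041] w0.998 g0.0
wrist mailer ((433.41253662109375, -331.239501953125), (32.544647216796875, 89.3900146484375), 28.627538681030273) [ 0.4309 -0.3276  0.0201]
False
down t23.4 p [ 0.4339 -0.3303  0.0057] F [0.4758 0.1281 0.4605] M [-0.029  -0.0925  0.0071] w1.001 g0.0
clamp t24.4 p [ 0.4335 -0.33    0.005 ] F [-0.4128  0.106   0.3741] M [-0.0902 -0.1055 -0.05  ] w0.339 g20.0
lift t25.3 p [ 0.4331 -0.3296  0.1587] F [ 1.4864  0.6786 -0.4597] M [ 0.0377 -0.1389 -0.0075] w0.336 g20.0
```

```bash
python3 - <<'E'
from h import *
q=down(BY+np.pi/2); t=box(-.026,0,.0)
env.goto([t[0],t[1],.17],q); st('above box')
print(env.movel([t[0],t[1],.0105],speed=.12,contact_N=6)); st('down')
env.release(); env.movel([t[0],t[1],.19],speed=.2); st('up')
pp,qq=env.get_tool_pos(),env.get_ee_rot(); c=env.camera('wrist'); cv2.imwrite('pics/w4.png',c['pixels'][:,:,::-1])
W=wcloud(c,pp,qq); L=(W-np.r_[BO,0])@R.from_euler('z',BY).as_matrix()
m=L[(abs(L[...,0]+.028)<.055)&(abs(L[...,1])<.07)&(L[...,2]>.015)&(L[...,2]<.035)]
print('mailer in box',np.percentile(m,[2,50,98],axis=0))
l=L[(L[...,0]>.06)&(abs(L[...,1])<.12)&(L[...,2]>.12)&(L[...,2]<.28)]
if len(l)>50: k=np.polyfit(l[:,2],l[:,0],1); print('lid x(z)',k,'angle',np.pi/2+np.arctan(k[0]),len(l))
E
```

```text
above box t26.7 p [0.552  0.0458 0.1698] F [ 1.3357  0.0642 -0.8733] M [ 0.0823 -0.1208 -0.0319] w0.339 g20.0
False
down t28.2 p [0.5523 0.0467 0.0112] F [-0.0849  0.0762 -0.6736] M [ 0.0395 -0.0966 -0.0292] w0.338 g20.0
up t30.3 p [0.5515 0.0467 0.1888] F [-0.8705  0.4444  0.0413] M [ 0.0166 -0.1452  0.0077] w0.999 g0.0
mailer in box [[-0.0695 -0.0164  0.0213]
 [-0.0291 -0.0011  0.024 ]
 [ 0.0147  0.0147  0.0255]]
lid x(z) [-0.0428  0.102 ] angle 1.5280346055589236 7239
```

View pics/w4.png

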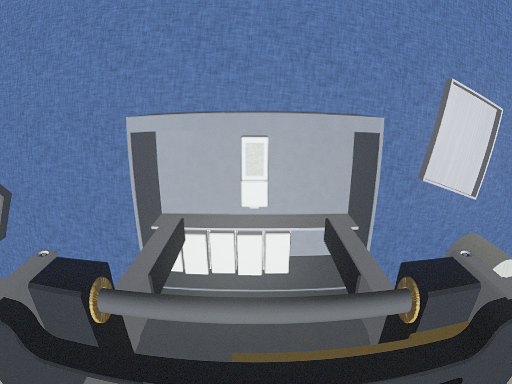

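Mailer lies flat in the front compartment, at (172,254). The lid is at 1.53 rad. I'll reach over it with shut fingers and push it down along its arc, at the +y side clear of the handle.

```bash
python3 - <<'E'
from h import *
off=np.array([np.cos(BY),np.sin(BY),0])*.008
tp=lambda a:lidpt(a,.15,.001,.10)+off
s=box(.132,.10,.24); up=[s[0],s[1],.36]
qd=down(BY+np.pi/2)
print(all(env.ik(x,qd) is not None for x in [s,up]+[tp(a) for a in np.arange(0,1.5,.1)]))
p=env.get_tool_pos(); env.clamp(10)
env.movel([p[0],p[1],.36],speed=.3); env.movel(up,speed=.3); env.movel(s,speed=.2); st('behind lid')
for a in (1.4,1.15,.9,.65,.4,.2,.08):
    env.movel(tp(a),speed=.2); st(a)
print(env.movel(tp(0)-[0,0,.006],speed=.04,contact_N=20)); st('press')
p=env.get_tool_pos(); env.movel([p[0],p[1],.2],speed=.25)
pp,qq=env.get_tool_pos(),env.get_ee_rot(); c=env.camera('wrist'); cv2.imwrite('pics/w5.png',c['pixels'][:,:,::-1])
W=wcloud(c,pp,qq); L=(W-np.r_[BO,0])@R.from_euler('z',BY).as_matrix()
for n,(x0,x1) in dict(front=(-.1,-.08),mid=(-.04,.0),rear=(.05,.09)).items():
    m=L[(L[...,0]>x0)&(L[...,0]<x1)&(abs(L[...,1])<.12)&(L[...,2]>.07)&(L[...,2]<.115)]; print(n,len(m),np.median(m[:,2]))
b=L[(abs(L[...,0]+.06)<.03)&(abs(L[...,1]+.08)<.03)&(L[...,2]>.105)&(L[...,2]<.14)]; print('bow',len(b),b.mean(0) if len(b) else 0,np.ptp(b,axis=0) if len(b) else 0)
E
```

```text
True
behind lid t34.4 p [0.699  0.1624 0.2421] F [ 0.6697 -0.3827  0.8365] M [ 0.0325 -0.1766  0.0027] w0.004 g0.0
1.4 t34.8 p [0.6511 0.1576 0.2372] F [-0.5088 -0.4043  0.5387] M [ 0.0151 -0.1645  0.0567] w0.000 g0.0
1.15 t35.1 p [0.6157 0.1539 0.2251] F [ 0.0846 -0.0293 -0.0683] M [ 0.0603 -0.0928 -0.0136] w0.003 g0.0
0.9 t35.4 p [0.584  0.1506 0.2057] F [0.4911 0.3541 0.5606] M [ 0.0849 -0.1177  0.01  ] w0.005 g0.0
0.65 t35.8 p [0.5579 0.1479 0.1794] F [-0.2915 -0.3854 -0.2757] M [ 0.0464 -0.1097 -0.0103] w0.006 g0.0
0.4 t36.1 p [0.5389 0.1459 0.1474] F [0.0001 0.2243 0.7648] M [ 0.1188 -0.1484 -0.0367] w0.005 g0.0
0.2 t36.4 p [0.5296 0.1449 0.1188] F [-0.1161 -0.3713  0.7767] M [ 0.0178 -0.1648  0.0243] w0.002 g0.0
0.08 t36.6 p [0.5267 0.1446 0.1008] F [-0.34   -0.1625  0.8152] M [ 0.067  -0.1385 -0.0152] w0.005 g0.0
True
press t37.0 p [0.5272 0.1448 0.0892] F [ 0.1969 -0.4958 10.9392] M [-0.0307  0.0967 -0.0396] w0.003 g5.3
front 4125 0.08876010037494061
mid 7029 0.08874443951414994
rear 2644 0.08870734539436531
bow 350 [-0.0612 -0.075   0.1221] [0.0111 0.0316 0.0244]
```

View pics/w5.png

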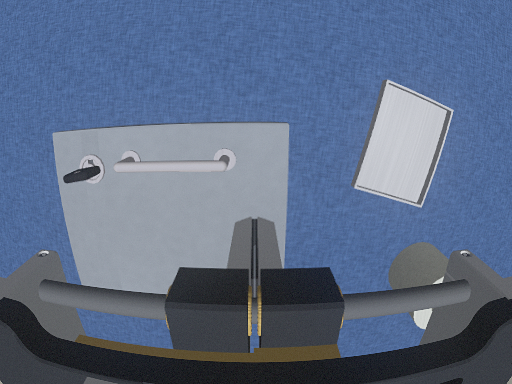

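Lid is flush: 88.7 to 88.8 mm from front to rear. The key is still turned, at (170,85). Next I regrip it, lock, and draw it out.

```bash
python3 - <<'E'
from h import *
k=np.array([.5264,-.0364,.098])
env.release(); env.goto([k[0],k[1],.17],down(.06)); env.movel(k,speed=.12); st('at key')
env.clamp(30); st('clamp')
for y in (.5,.9,1.3,1.6,1.70,1.76,1.80): env.goto(k,down(y)); st(y)
E
```

```text
at key t41.0 p [ 0.5268 -0.0363  0.0987] F [ 0.2921 -0.5675  0.0854] M [-0.0361 -0.1204  0.0082] w0.998 g0.0
clamp t42.3 p [ 0.5264 -0.0364  0.098 ] F [-1.3763  0.2139  0.0415] M [-0.0253  0.0303  0.0454] w0.096 g30.0
0.5 t42.8 p [ 0.527  -0.036   0.0981] F [ 4.4569  2.6153 -2.4572] M [ 0.5586 -1.0107 -0.0423] w0.095 g30.0
0.9 t43.3 p [ 0.5271 -0.0359  0.0981] F [ 3.4747  4.114  -1.9482] M [ 0.8082 -1.1105 -0.0333] w0.093 g30.0
1.3 t43.7 p [ 0.527  -0.0358  0.0981] F [ 4.6198  5.2771 -2.1177] M [ 1.1243 -1.0428 -0.0318] w0.097 g30.0
1.6 t44.1 p [ 0.5269 -0.0356  0.0981] F [ 3.3883  6.6483 -1.307 ] M [ 1.3896 -0.9055 -0.0865] w0.098 g30.0
1.7 t44.4 p [ 0.5268 -0.0356  0.0981] F [ 3.2209  6.0885 -0.9   ] M [ 1.4581 -0.8003 -0.1295] w0.094 g30.0
1.76 t44.6 p [ 0.5268 -0.0355  0.0981] F [ 2.8148  7.2449 -1.3928] M [ 1.5244 -0.7646 -0.0828] w0.096 g30.0
1.8 t44.9 p [ 0.5268 -0.0355  0.098 ] F [ 2.0543  6.3788 -0.6241] M [ 1.5315 -0.714  -0.0757] w0.099 g30.0
```

```bash
python3 - <<'E'
from h import *
k=np.array([.5270,-.0353,.098])
env.goto(k,down(1.72)); st('relax')
hit=env.movel(k+[0,0,.012],speed=.04,contact_N=25); st(hit)
if not hit:
    print(env.movel(k+[0,0,.09],speed=.1,contact_N=25)); st('drawn')
    pp,qq=env.get_tool_pos(),env.get_ee_rot(); c=env.camera('wrist'); W=wcloud(c,pp,qq)
    print([ (x['score'],x['location']) for x in env.cut_out('key','wrist')[:1]])
    c=env.camera('scene'); cv2.imwrite('pics/s6.png',cv2.resize(c['pixels'][60:290,120:420,::-1],None,fx=2.5,fy=2.5))
    # candidate tilts over the tray
    for f in (.5,.7,.9):
        for az in (-.16+np.pi/2,-.16,-.16-np.pi/2):
            print(f,az,[env.ik([.4735,.347,z],(R.from_rotvec(f*np.array([np.cos(az),np.sin(az),0]))*R.from_quat(down(az))).as_quat()) is not None for z in (.03,.1)])
E
```

```text
relax t45.1 p [ 0.527  -0.0353  0.098 ] F [ 0.6395 -0.0113  0.5449] M [ 0.1073 -0.201   0.0069] w0.092 g30.0
False t45.6 p [ 0.527  -0.0354  0.1102] F [ 0.6637  0.0754 -0.7187] M [ 0.0746 -0.114  -0.015 ] w0.094 g30.0
False
drawn t46.5 p [ 0.5267 -0.0353  0.1873] F [-0.1215 -0.3365 -0.2721] M [ 0.0262 -0.1195  0.0225] w0.097 g30.0
[(0.84, [236.7, 256.6])]
0.5 1.4107963267948966 [True, True]
0.5 -0.16 [True, True]
0.5 -1.7307963267948965 [False, False]
0.7 1.4107963267948966 [True, True]
0.7 -0.16 [True, True]
0.7 -1.7307963267948965 [False, False]
0.9 1.4107963267948966 [True, True]
0.9 -0.16 [True, True]
0.9 -1.7307963267948965 [False, False]
```

```bash
ls pics
```

```text
s2.png
s3.png
s6.png
scene0.png
top0.png
w1.png
w2.png
w4.png
w5.png
```

View pics/s6.png

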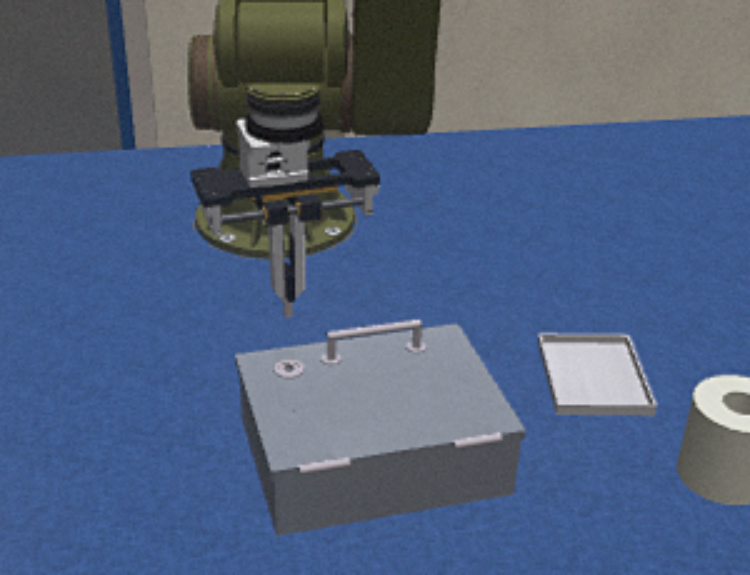

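The lock is now empty (crop 289,368), the lid is shut and locked, and the fingers hold the key. Next: lay it in the tray with the tool tilted, body leaning towards the robot and away from the tissue roll.

```bash
python3 - <<'E'
from h import *
az=-.16+np.pi/2; t=np.array([.4725,.3455,0])
for f in (-.8,-.65,-.5,-.35):
    q=(R.from_rotvec(f*np.array([np.cos(az),np.sin(az),0]))*R.from_quat(down(az))).as_quat()
    z=.003+.002+.027*np.cos(f)+.005*abs(np.sin(f))
    if all(env.ik(t+[0,0,h],q) is not None for h in (z,.09,.15)): break
print(f,z,R.from_quat(q).as_matrix()[:,2])
env.movel([.5,.02,.2],speed=.3)
env.goto(t+[0,0,.15],q); st('above tray')
print(env.movel(t+[0,0,z],speed=.08,contact_N=5)); st('low')
env.release(); p=np.array(env.get_tool_pos()); d=R.from_quat(q).as_matrix()[:,2]
env.movel(p-d*.12,speed=.15); st('off')
env.goto([.33,.2,.3],down(.5)); st('home')
c=env.camera('top'); a=c['pixels'][165:240,120:205,::-1]; im=cv2.resize(a,None,fx=4,fy=4)
c2=env.camera('scene'); b=c2['pixels'][160:290,200:450,::-1]; b=cv2.resize(b,(577,300))
im=cv2.resize(im,(340,300)); out=np.hstack([im,b[:, :460]]) ; 
out=np.hstack([im,cv2.resize(b,(460,300))]); cv2.imwrite('pics/end.png',out)
for cam in('top','scene'):
    for x in env.cut_out('key',cam)[:1]: 
        P=cloud(c if cam=='top' else c2,x['region']); print(cam,x['score'],x['location'],np.median(P,0),np.ptp(P,axis=0))
E
```

```text
-0.65 0.02952019458950471 [ 0.5975 -0.0964 -0.7961]
above tray t48.5 p [0.4732 0.3447 0.1499] F [-0.4253 -0.2137 -0.405 ] M [0.1105 0.1843 0.0503] w0.093 g30.0
False
low t50.1 p [0.4726 0.3457 0.03  ] F [-0.6276 -0.1953 -0.4957] M [0.0919 0.1632 0.0506] w0.095 g30.0
off t52.4 p [0.4009 0.3568 0.1244] F [-0.1152 -0.1795 -0.298 ] M [ 0.0829  0.1541 -0.0076] w1.002 g0.0
home t53.4 p [0.3302 0.1998 0.2987] F [0.0776 0.3605 0.2558] M [-0.0287 -0.0748  0.0138] w1.001 g0.0
top 0.56 [167.3, 240.6] [0.5738 0.0509 0.089 ] [0.2279 0.2819 0.0814]
scene 0.42 [219.2, 266.3] [0.587  0.0475 0.0886] [0.3675 0.2807 0.1317]
```

View pics/end.png

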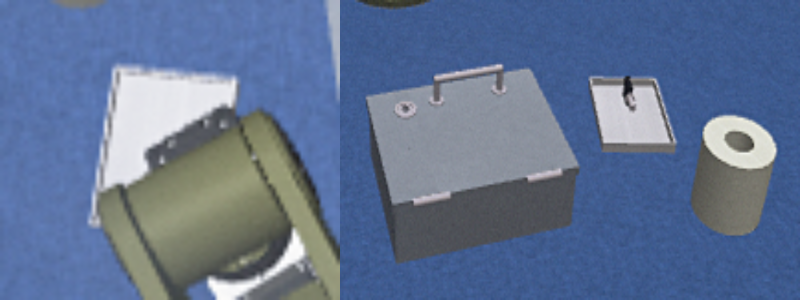

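The box is shut with its lock empty, and the key is in the tray (composite 628,92). I've used all my views, so I'll check numerically that it lies down, then hand in.

```bash
python3 - <<'E'
from h import *
c=env.camera('scene'); P=cloud(c,np.ones((384,512),bool))
a=-.16; q=(P-[.4765,.347,0])@R.from_euler('z',a).as_matrix()
m=q[(abs(q[:,0])<.066)&(abs(q[:,1])<.05)&(q[:,2]>.009)&(q[:,2]<.1)]
print(len(m),np.percentile(m,[0,50,100],axis=0), cv2.minAreaRect((m[:,:2]*1000).astype(np.float32)))
st()
E
```

```text
67 [[-0.0548 -0.0049  0.0107]
 [-0.023  -0.0002  0.0245]
 [ 0.0068  0.0082  0.0371]] ((-24.02044105529785, 1.6746172904968262), (61.61104202270508, 12.907363891601562), 0.6332229971885681)
 t53.6 p [0.3299 0.2003 0.2992] F [ 0.016  -0.2043 -0.1031] M [ 0.0116 -0.1844 -0.0157] w0.997 g0.0
```

```bash
python3 -c "
from rig import env
print(env.finish_job())"
```

```text
the job is handed in; nothing more can be done
None
```

The job is handed in at about 54 s of the 72 s limit: the mailer lies flat in the front compartment, the lid is shut and locked, and the key lies in the tray, resting on the edge of its bow; I kept clear of the tissue roll, slide case and bottle but did not measure them again afterwards.

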